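# Hold the bench waste bin open by its lever

## Robot

A 6-joint arm with a two-finger parallel gripper is mounted at the origin on the work surface. World frame = base frame: x ahead of the robot, y to its left, z up, the work surface at z = 0. Lengths are in m, angles in rad, forces in N, time in s.
With the tool pointing down it reaches from about 0.375 to 0.925 m from the base axis. Payload 5.7 kg.
Tool frame: the origin (TCP) lies midway between the tips of the shut fingers; the grasp point (between the pads) lies 19 mm behind it; z points along the fingers, y is the line along which they close (so a half turn about z gives the same grasp; the last joint's range is limited). The gripper opens to 88 mm and grips with 3 to 60 N. Pads are 20 mm wide; open, the fingers measure 115 mm over their backs; the gripper's body (75 mm by 178 mm) begins 61 mm behind the grasp point.
Start: joints at [-1.24, 0.359, 1.51, -0, 1.272, -0.115], TCP at [0.259, -0.541, 0.223] pointing down, gripper open.
Joint ranges: [-2.97, 2.97], [-1.01, 2.36], [0.21, 2.38], [-0.96, 4.11], [0.2, 2.71], [-2.98, 2.98]. Speed limits (rad/s): [2.39, 2.39, 3.14, 3.14, 3.14, 3.14].

## Interface

Orientations are given as a unit quaternion [x, y, z, w].
In Python, from bench import move_ptp, servo_line, goto_joints, move_gripper, sleep, inverse_kinematics, capture, PlanningError, close_job, spot_in, silhouettes, current_clock, current_joint_pos, current_qvel, current_joint_torque, current_position, current_orientation, current_force, current_torque, current_finger_gap, current_grip_force gives the robot as it stands. Calls block until the motion is done:
- move_ptp(position, orientation): joint-space move of the TCP to a pose.
- servo_line(position, orientation=None, rate=0.15, contact_N=None): straight line of the TCP; orientation=None keeps the orientation; rate is the mean speed in m/s. With contact_N (N) it stops when the force on the tool has changed by that much, and returns True; else False.
- goto_joints(angles): joint-space move.
- move_gripper(opening): finger opening in m; the grip force is fixed at half the most; returns when the fingers have stopped.
- sleep(seconds).
- inverse_kinematics(position, orientation): joint angles nearest the present ones, or None.
- capture(name): name is "side" or "top" or "wrist"; returns a dict with "image" (384x512x3 uint8, blue, green, red), "range_z" (384x512 float32, m along the optical axis (not along the pixel's ray), 0 where there is no reading), "intrinsics" (3x3 intrinsics, pixels), "k1" (the pictures are not rectified: a ray, as slopes to the right and down, at radius r is drawn at 1 + k1 r^2 times it, then the intrinsics apply), "R" (3x3) and "t" (3): a world point X has camera coordinates R X + t. Camera axes: x right, y down, z forward; pixel columns grow to the right and rows downward; lengths in m; the calibration is good to about 2 mm. A picture is of the moment at which its call begins.
A pose or a line that the arm cannot do raises PlanningError and nothing moves.
- close_job(): hands the job in; it is judged then, once.
Trained networks look in the newest picture that a camera, given by its name, has taken for a name from the list of things; names that differ only in an ending like _2 or _b are one class to them, and where a whole thing is asked for, a point or a joint stands for the part that bears it (a point fixed in the world has none). Each returns a list of dicts, best first, with "conf" (0 to 1); they miss things now and then, are a little off and sometimes report something else, mostly with a low value. They report only what shows in the picture. A call takes as long as a camera call.
- spot_in(camera, query): "xy" ([column, row] in pixels, amid what is visible of it).
- silhouettes(camera, query): "region" (384x512 bool, what is visible of it) and "xy" ([column, row] in pixels, amid what is visible of it).
Readings, each from a call of its own:
- current_clock(): time.
- current_joint_pos(): joint angles.
- current_qvel(): joint speeds.
- current_joint_torque(): joint torques, N m.
- current_position(): TCP position.
- current_orientation(): TCP orientation.
- current_force(): force on the tool from outside, world axes, zero at the start.
- current_torque(): the same for the moment, N m.
- current_finger_gap(): finger opening in m.
- current_grip_force(): force on a finger pad.
Only numpy, scipy, OpenCV 4.12 (cv2) and the standard library are available. Lean on these libraries where they do the work, as an engineer would, in place of code of your own. Each camera call takes 0.05 s, during which the arm holds its last target. There are 200 camera calls.

## Task

A colleague is coming with used dishes and needs the yellow-lidded waste bin held open. With the fingertips, slide the steel pan that was left under the bin's red-padded lever out of the way, keeping it flat on the bench, then press the red pad right down so that the lid stands wide open, and finish while still holding it down. The lid is contaminated, so do not touch it, and leave the other things on the bench where they are.

Things in the scene. Friction and masses are not known exactly. Their poses are not given: they have to be found in the camera images.
- waste_bin: Fixed bench-top waste bin: steel box 220 (its x) by 170 (its y) by 130 mm high, with a hinged yellow steel lid (222 x 180 mm) on top. Origin: centre of its underside. Its front looks along its own -x, roughly towards the robot; z up. The lid's hinge runs along y at the far end (x = +115, z = 132 mm); the lever runs outside its right side (y = -112 mm) and reaches out in front of it.
- lever_pivot (a point): Fixed point on the lever's hinge axis, on the bin's right side: 15 mm ahead of the bin's origin along its +x, y = -112 mm, 140 mm above the bench; the hinge axis is parallel to the bin's y. Axes as the bin's.
- lever_pad (a point): Centre of the top face of the red pad at the long end of the lever (pad 75 mm along the lever, 46 wide, 12 thick; bar behind it 8 wide, 20 high). It swings about lever_pivot in the bin's x-z plane: at rest 155 mm above the bench and 218 mm from the pivot along the bin's -x; fully down 49 mm above the bench and 199 mm from the pivot. It slopes 0.25 rad up to the front at rest, as much down at the end.
- bin_lever (a joint): Lever angle in rad: 0 at rest, 0.5 fully down on its stop. Behind the pivot a 70 mm arm with a black roller lies under a lug of the lid; pressing the pad takes about 8 to 15 N at first, 5 to 10 N at the end, and the lid's weight and a spring bring the lever back when it is let go. A thing 65 mm high under the pad stops it at about two thirds of its way.
- bin_lid (a joint): Lid angle in rad: 0 shut, about 0.9 when the lever is fully down. The lid weighs 0.7 to 1.2 kg and falls shut unless the lever is held.
- steel_pan: Loose empty open steel pan, 0.3 to 0.45 kg: 108 (its x) by 176 (its y) mm over its flat rim, 65 mm high; inside 86 by 154 mm, floor 4 mm above the bench, walls 4 mm thick; the rim stands out 7 mm beyond the walls. It stands on the bench with its +y end under the red pad and the rest sticking out to the bin's right (bin's -y). Origin: centre of its underside; z up.
- dish_stack: Bystander: stack of three lidded culture dishes, 90 mm across, 45 mm high, in front of the bin to the left of the lever. Origin: centre of its underside.
- culture_flask: Bystander: flat culture flask with a blue cap, 155 by 85 mm, 36 mm high, lying to the right of the bin. Origin: underside, near its middle.
- well_plate: Bystander: six-well plate, 127 by 85 mm, 21 mm high. Origin: centre of its underside.
- media_bottle: Bystander: pink bottle with a blue cap, 72 mm across, 165 mm high. Origin: centre of its underside.
- wash_bottle: Bystander: white wash bottle with a red cap and spout, 72 mm across, 215 mm high. Origin: centre of its underside.
- tube_rack: Bystander: orange rack, 200 by 85 mm, with blue-capped tubes, 116 mm high. Origin: centre of its underside.
- tip_box: Bystander: teal box of pipette tips with a clear lid, 120 by 85 mm, 85 mm high. Origin: centre of its underside.

How it is judged:
On the way, in this order (a step that is already met when the one before it is completed fails the run):
1. the pan is out from under the red pad, still flat on the bench ((x of lever_pad in the frame of steel_pan above 0.06 m or x of lever_pad in the frame of steel_pan below -0.06 m or y of lever_pad in the frame of steel_pan above 0.095 m or y of lever_pad in the frame of steel_pan below -0.095 m) and angle between steel_pan's own z axis and vertical below 0.1 rad and height (world z) of steel_pan below 0.01 m), for 0.2 s.
2. the lever is pressed right down and the lid stands wide open (value of joint bin_lever above 0.45 rad and value of joint bin_lid above 0.8 rad), for 0.5 s.
At the end, for the whole second after the job is handed in: The lever is held at least 0.45 rad down (0.5 is its stop) by the fingers, pressing it with more than 2 N, and the lid stands open by more than 0.8 rad; the pan lies still and flat on the bench, clear of the pad and not touching the lever (all of step 2 and contact force between the fingers and bin_lever above 2 N and (x of lever_pad in the frame of steel_pan above 0.06 m or x of lever_pad in the frame of steel_pan below -0.06 m or y of lever_pad in the frame of steel_pan above 0.095 m or y of lever_pad in the frame of steel_pan below -0.095 m) and angle between steel_pan's own z axis and vertical below 0.05 rad and height (world z) of steel_pan below 0.006 m and linear speed of steel_pan below 0.02 m/s and contact force between steel_pan and bin_lever below 0.3 N); the arm keeps its last pose, push and grip.
It fails at once if the lid is touched by the robot (contact force between any of the fingers, the arm and bin_lid above 0.5 N).
It fails at once if the pan is lifted or tipped (height (world z) of steel_pan above 0.02 m or angle between steel_pan's own z axis and vertical above 0.25 rad).
It fails at once if a bystander is moved by more than 25 mm, or tipped (distance of any of dish_stack, culture_flask, well_plate, media_bottle, wash_bottle, tube_rack, tip_box from where it was at the start of the episode above 0.025 m or angle between any of dish_stack, culture_flask, well_plate, media_bottle, wash_bottle, tube_rack, tip_box's own z axis and vertical above 0.3 rad).
It also fails if it takes over 48 s, if anything falls off the work surface, if the arm or the gripper's body presses on something with over 40 N, if the wrist force passes 120 N, or if a joint passes its speed limit or range.

## Working session

There is one attempt and no reset: what is moved stays moved. The work goes in short steps, each a Python script; the robot and the scene stay as the last script left them, time stands still between calls to the robot, and variables do not carry over. Pictures are saved under pics/ and viewed, at most 10 in all, crops included, and the job is handed in when it is done.

```bash
mkdir -p pics; cat > h.py <<'E'
import numpy as np, cv2
from bench import *
def cloud(c):
    d=c["range_z"]; K=c["intrinsics"]; h,w=d.shape
    u,v=np.meshgrid(np.arange(w),np.arange(h))
    xy=cv2.undistortPoints(np.stack([u,v],-1).reshape(-1,1,2).astype(float),np.array(K,float),np.array([c["k1"],0,0,0,0.])).reshape(h,w,2)
    P=np.dstack([xy*d[...,None],d])
    W=(P-np.array(c["t"]))@np.array(c["R"])
    W[d==0]=np.nan
    return W
E
python3 - <<'E'
from h import *
for n in ("top","side"):
    c=capture(n); cv2.imwrite(f"pics/{n}0.png",c["image"]); W=cloud(c)
    np.save(n+"0.npy",W)
    print(n,"cam at",np.round(-np.array(c["R"]).T@c["t"],2))
    for q in ("waste_bin","lever_pad","bin_lid","steel_pan","dish_stack","culture_flask","well_plate","media_bottle","wash_bottle","tube_rack","tip_box"):
        s=silhouettes(n,q)
        for r in s[:2]:
            P=W[r["region"]]; P=P[~np.isnan(P[:,0])]
            if len(P): print(q,round(r["conf"],2),np.round(r["xy"]),"med",np.round(np.median(P,0),3),"lo",np.round(np.percentile(P,3,0),3),"hi",np.round(np.percentile(P,97,0),3),len(P))
print(current_orientation(),current_clock())
E
```

```text
top cam at [0.35 0.02 1.84]
waste_bin 0.69 [242. 152.] med [0.661 0.082 0.137] lo [ 0.554 -0.013  0.129] hi [0.764 0.169 0.145] 2810
waste_bin 0.57 [249. 156.] med [0.652 0.067 0.138] lo [ 0.454 -0.038  0.109] hi [0.768 0.169 0.158] 3451
lever_pad 0.7 [273. 201.] med [ 0.473 -0.028  0.155] lo [ 0.424 -0.049  0.014] hi [ 0.695 -0.008  0.165] 336
bin_lid 0.56 [244. 153.] med [0.661 0.082 0.137] lo [ 0.555 -0.009  0.129] hi [0.764 0.169 0.145] 2834
steel_pan 0.64 [294. 215.] med [ 0.431 -0.123  0.008] lo [ 0.381 -0.192 -0.003] hi [ 0.486 -0.034  0.071] 1133
dish_stack 0.86 [231. 203.] med [0.49  0.14  0.045] lo [0.452 0.101 0.022] hi [0.528 0.18  0.054] 415
culture_flask 0.67 [301. 154.] med [ 0.682 -0.156  0.036] lo [ 0.604 -0.195  0.025] hi [ 0.74  -0.115  0.045] 656
well_plate 0.8 [184. 255.] med [0.271 0.324 0.022] lo [0.215 0.282 0.006] hi [0.33  0.369 0.031] 642
media_bottle 0.81 [389. 176.] med [ 0.59  -0.486  0.111] lo [ 0.564 -0.517  0.009] hi [ 0.624 -0.465  0.169] 391
wash_bottle 0.67 [129. 206.] med [0.464 0.516 0.126] lo [ 0.431  0.496 -0.002] hi [0.511 0.579 0.21 ] 483
tub
[... 1412 characters left out ...]

wash_bottle 0.78 [233. 306.] med [0.457 0.55  0.111] lo [ 0.43   0.384 -0.001] hi [0.497 0.565 0.208] 1139
wash_bottle 0.4 [306. 279.] med [0.266 0.335 0.02 ] lo [ 0.207  0.277 -0.   ] hi [0.327 0.374 0.025] 904
tube_rack 0.88 [295. 146.] med [ 0.417 -0.421  0.057] lo [ 0.331 -0.611 -0.002] hi [ 0.512 -0.402  0.116] 1092
tube_rack 0.72 [256. 229.] med [0.482 0.159 0.042] lo [0.446 0.106 0.001] hi [0.525 0.184 0.047] 459
tip_box 0.94 [185. 279.] med [0.638 0.479 0.081] lo [0.587 0.42  0.01 ] hi [0.707 0.508 0.087] 1432
tip_box 0.34 [234. 180.] med [ 0.656 -0.148  0.035] lo [ 0.649 -0.153  0.033] hi [ 0.664 -0.142  0.039] 5
[ 9.75266033e-01  2.21034300e-01 -2.98071832e-06 -5.90622202e-05] 1.2
```

```bash
python3 - <<'E'
from h import *
im=cv2.imread("pics/top0.png"); cv2.imwrite("pics/topc.png",cv2.resize(im[110:290,200:420],None,fx=3.3,fy=3.3,interpolation=cv2.INTER_CUBIC))
W=np.load("top0.npy")
lid=silhouettes  # fits below from clouds
def rect(m,name):
    P=W[m][:,:2].astype(np.float32); (c,s,a)=cv2.minAreaRect(P); print(name,np.round(c,3),np.round(s,3),round(a,1),len(P))
z=W[...,2];x=W[...,0];y=W[...,1]
rect((z>.122)&(z<.15)&(x>.535)&(x<.8)&(y>-.005)&(y<.2),"lid")
rect((z>.13)&(z<.175)&(x>.38)&(x<.52)&(y>-.07)&(y<.02),"pad")
rect((z>.055)&(z<.078)&(x>.33)&(x<.55)&(y>-.24)&(y<.02),"panrim")
S=np.load("side0.npy"); W=S; z=W[...,2];x=W[...,0];y=W[...,1]
rect((z>.13)&(z<.175)&(x>.38)&(x<.52)&(y>-.07)&(y<.02),"pad side")
rect((z>.058)&(z<.075)&(x>.33)&(x<.55)&(y>-.24)&(y<.02),"panrim side")
rect((z>.122)&(z<.15)&(x>.535)&(x<.8)&(y>-.005)&(y<.2),"lid side")
E
```

```text
lid [0.665 0.085] [0.233 0.179] 0.4 2791
pad [ 0.47  -0.029] [0.041 0.1  ] 89.5 249
panrim [ 0.434 -0.107] [0.172 0.106] 89.9 332
pad side [ 0.468 -0.028] [0.05  0.103] 84.1 178
panrim side [ 0.462 -0.092] [0.217 0.171] 88.8 206
lid side [0.662 0.084] [0.234 0.179] 0.3 1793
```

View pics/topc.png

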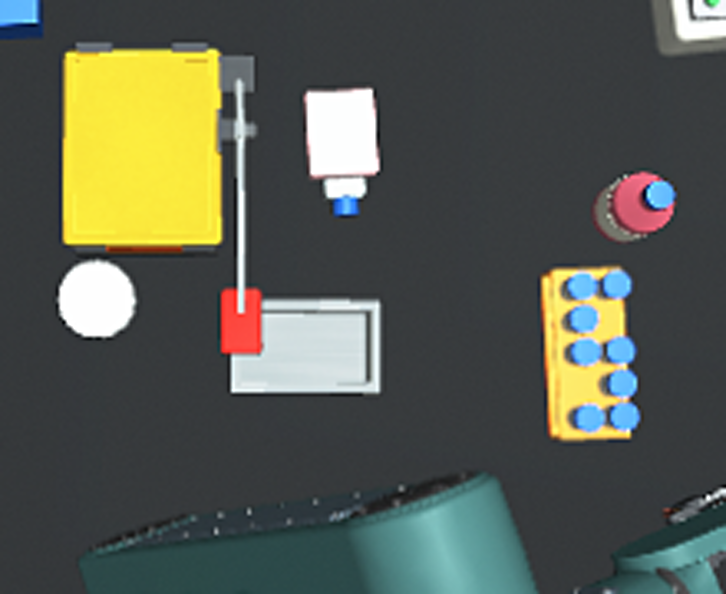

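View pics/side0.png

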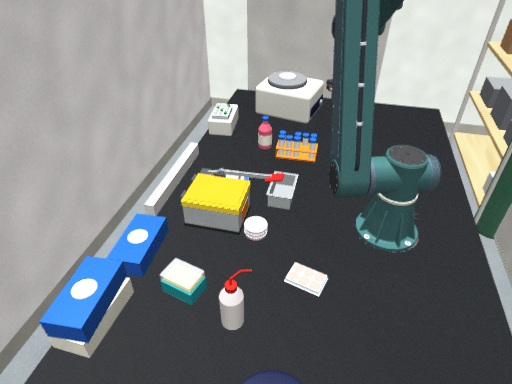

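The top crop shows the red pad at (241,322) overlapping the left end of the pan (230–380, 300–392). The flask is ahead-right of it and the rack is far right. The side view shows the same layout with open bench to the pan's right. I'll push the pan's far end wall from inside, at low height.

```bash
cat >> h.py <<'E'
def down(a): return [np.cos(a/2),np.sin(a/2),0,0]
def see(n,tag):
    c=capture(n); cv2.imwrite(f"pics/{tag}.png",c["image"]); return c
E
python3 - <<'E'
from h import *
X,Y=0.434,-0.155
best=min((a for a in (np.pi/2,-np.pi/2) if inverse_kinematics([X,Y,.24],down(a)) is not None), key=lambda a:abs(np.array(inverse_kinematics([X,Y,.24],down(a)))-current_joint_pos()).max())
print(best,inverse_kinematics([X,Y,.24],down(best)))
move_gripper(0.0); print(current_finger_gap())
move_ptp([X,Y,.24],down(best))
print(current_clock(),current_position(),current_force())
print(servo_line([X,Y,.02],rate=.1,contact_N=8),current_position(),current_force(),current_clock())
E
```

```text
1.5707963267948966 [-4.93093543e-01  1.38437510e-01  1.77244612e+00 -4.44089210e-16
  1.23070902e+00 -4.93093543e-01]
7.08033337017781e-05
4.1083 [ 0.43421865 -0.15589149  0.24005662] [0.591988   0.69877352 0.20401939]
False [ 0.43429767 -0.15514047  0.02035178] [-0.68467676  0.24570906 -0.11572288] 6.4583
```

```bash
python3 - <<'E'
from h import *
servo_line([.434,-.20,.02],rate=.05); print(current_position(),current_force())
servo_line([.434,-.26,.02],rate=.05); print(current_position(),current_force())
servo_line([.434,-.252,.02],rate=.05)
servo_line([.434,-.252,.27],rate=.15)
c=see("top","top1"); W=cloud(c)
for q in ("steel_pan","lever_pad"):
    for r in silhouettes("top",q)[:1]:
        P=W[r["region"]]; P=P[~np.isnan(P[:,0])]
        print(q,r["conf"],np.median(P,0),np.percentile(P,3,0),np.percentile(P,97,0))
c=see("side","side1")
cv2.imwrite("pics/both1.png",np.hstack([cv2.resize(x[100:260,180:360],None,fx=2,fy=2) for x in (cv2.imread("pics/top1.png"),c["image"])]))
print(current_clock())
E
```

```text
[ 0.43416597 -0.20041126  0.01993471] [0.34790047 0.11593084 0.49586609]
[ 0.43432054 -0.26032764  0.02011297] [ 0.55892315 -0.72202078 -0.32742722]
steel_pan 0.65 [ 0.44254459 -0.17576475  0.00781476] [ 0.38508409 -0.25640343 -0.00259985] [ 0.48613539 -0.11070453  0.07072011]
lever_pad 0.84 [ 0.46138622 -0.03011911  0.15606931] [ 0.42419391 -0.04883445  0.14369979] [ 0.67599625 -0.00813947  0.16709548]
11.1833
```

View pics/both1.png

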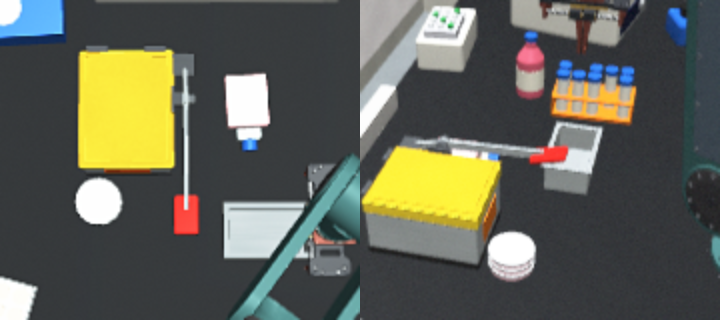

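Both views show the pan well clear: its left edge is about 5 cm right of the red pad (187,215 in the left image), it stands flat, and the bystanders haven't moved. Next is the press.

```bash
python3 - <<'E'
from h import *
Y=-.029
a=min((a for a in (0,np.pi) if inverse_kinematics([.457,Y,.25],down(a)) is not None), key=lambda a:abs(np.array(inverse_kinematics([.457,Y,.25],down(a)))-current_joint_pos()).max())
print(a); move_ptp([.457,Y,.25],down(a))
print(servo_line([.457,Y,.14],rate=.06,contact_N=4),current_position(),current_force())
for x,z in ((.457,.125),(.461,.095),(.468,.07),(.473,.057)):
    servo_line([x,Y,z],rate=.05); print(current_position(),current_force())
print(servo_line([.475,Y,.03],rate=.02,contact_N=20),current_position(),current_force())
sleep(.3); print(current_force(),current_position())
see("top","top2"); c=see("side","side2"); W=cloud(c)
cv2.imwrite("pics/both2.png",np.hstack([cv2.resize(cv2.imread(f"pics/{t}.png")[100:260,180:360],None,fx=2,fy=2) for t in ("top2","side2")]))
for r in silhouettes("side","bin_lid")[:1]:
    P=W[r["region"]]; P=P[~np.isnan(P[:,0])]; P=P[P[:,2]>.1]; print("lid slope",r["conf"],np.arctan(np.polyfit(P[:,0],P[:,2],1)[0]),P.min(0),P.max(0))
print(current_clock())
E
```

```text
3.141592653589793
True [ 0.45665485 -0.02897545  0.15609827] [-2.00474577  1.06968042  9.33560813]
[ 0.45660638 -0.02899983  0.12561785] [-5.46205398  0.46573389 14.56556501]
[ 0.46069085 -0.02900498  0.09545031] [-4.67360897  0.55850032 13.05752221]
[ 0.46775526 -0.02897269  0.07013271] [-2.80915777  0.06135911  8.37034656]
[ 0.4728647  -0.02896117  0.05696427] [-1.99108315 -0.63164815  6.27341967]
True [ 0.47321011 -0.02909444  0.04838934] [-4.48881622 -0.12248897 20.79081813]
[-4.52867894  0.26672303 17.27885211] [ 0.47308347 -0.02910685  0.04863775]
lid slope 0.68 -0.8764198621973858 [ 0.62805682 -0.04769919  0.13908125] [0.77207258 0.17423135 0.31092375]
17.3667
```

View pics/both2.png

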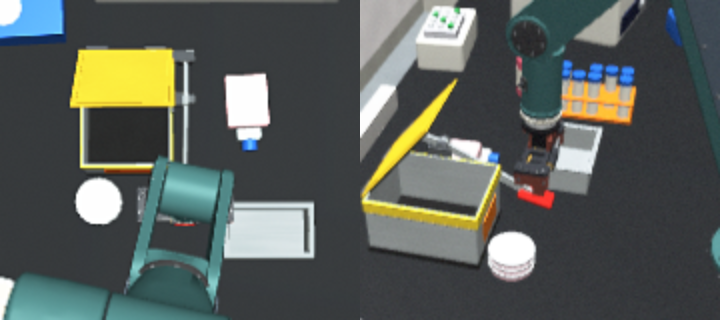

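The lid stands about 0.88 rad open. The lever is on its stop, since the force jumped from 6 to 17 N, and the pan is clear and flat. I'll hold briefly and hand in.

```bash
python3 - <<'E'
from h import *
sleep(.7); print(current_force(),current_position(),current_clock()); print(close_job())
E
```

```text
[-3.29956043 -0.1109975  18.00301377] [ 0.4730427  -0.02908484  0.04862944] 18.0667
the job is handed in; nothing more can be done
None
```

I slid the pan flat to about 5 cm clear of the red pad, then pressed the lever down to its stop and kept holding it with about 18 N; the lid measures about 0.88 rad open, the bystanders in view look unmoved, and I handed the job in at 18 s of the 48 s allowed (no verdict was returned).

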